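Sort the tagged lamps and open the child-safe battery jar

ROBOT

A 6-joint arm with a two-finger parallel gripper is mounted at the origin on the work surface. World frame = base frame: x ahead of the robot, y to its left, z up, the work surface at z = 0. Lengths are in m, angles in rad, forces in N, time in s.
With the tool pointing down it reaches from about 0.425 to 1.125 m from the base axis. Payload 14.9 kg.
Tool frame: the origin (TCP) lies at the very end of the fingers, on their centre line; the grasp point (between the pads) lies robot.grasp_offset behind it (robot.grasp_offset is the distance from the TCP to the grasp point, in m); z points along the fingers, y is the line along which they close (so a half turn about z gives the same grasp; the last joint's range is limited). The gripper opens to 91 mm and grips with 3 to 60 N. Pads are 32 mm wide; open, the fingers measure 118 mm over their backs; the gripper's body (76 mm by 178 mm) begins 60 mm behind the grasp point.
Start: joints at [-1.155, 0.379, 1.734, -0, 1.028, -0.033], TCP at [0.304, -0.631, 0.214] pointing down, gripper open.
Joint ranges: [-2.77, 2.77], [-0.74, 2.19], [0, 2.66], [-1.06, 4.2], [0.31, 2.87], [-3.08, 3.08]. Speed limits (rad/s): [1.89, 1.89, 2.39, 3.14, 3.14, 3.14].

INTERFACE

Orientations are given as a rotation vector (axis times angle).
In Python, from workcell import robot gives the robot as it stands. The module is installed in compiled form; this text tells all that it offers.
- The arm moves only by the tool play_rows, never from a script. Its argument "moves" is a list of rows, each a list of 7 numbers: the turn, a rotation vector about the tool's x, y, z in degrees, then the shift along the tool's x, y, z in m, then the closure, from 0 (fully open) to 1 (shut). In form: [[rx, ry, rz, tx, ty, tz, claw], ...]. A call has 1 to 12 rows; each row is the pose to reach, as a shift and turn from the pose commanded when the call began, along the tool's axes at that moment; what a row does not reach only later rows make up. A row lasts 1/12 s, in which the tool goes at most 41.7 mm and 7.16 degrees, less where a joint would pass 70% of its speed; a pose out of reach is approached as far as the arm can. A call with a gripper value outside its range is refused whole. The fingers move at their own pace and stop on an object; "squeeze" is the grip in N (left out, the last holds). Time passes only in rows, so rows that repeat a pose let the fingers close. It gives the time, the measured TCP pose, the force, the opening and the grip force at its end, in the units of the state.
- robot.read_state(): the state, without advancing time (a new reading comes with each control period).
- robot.grab_frame(name): name is "side" or "top" or "wrist"; returns a dict with "image" (420x560x3 uint8, red, green, blue), "vfov" (degrees; the focal length in pixels is half the picture's height over the tangent of half this angle, whatever the lens; pixels are square), "cx", "cy" (the principal point, pixels), "R" (3x3) and "t" (3): a world point X has camera coordinates R X + t; the wrist camera has in their place "hand_eye" (4x4, takes a point from camera to tool coordinates, whose origin is the TCP and whose axes are the flange's). Camera axes: x right, y down, z forward; pixel columns grow to the right and rows downward; lengths in m; the calibration is good to about 2 mm. A picture is of the moment at which its call begins: read the wrist's pose just before it. There is no depth.
- robot.finish_job(): hands the job in; it is judged then, once.
Trained networks look in a picture, given as the dict that the camera call returned (one of the last four; its "shot" number tells which), for a name from the list of things; names that differ only in an ending like _2 or _b are one class to them, and where a whole thing is asked for, a point or a joint stands for the part that bears it (a point fixed in the world has none). Each returns a list of dicts, best first, with "score" (0 to 1); they miss things now and then, are a little off and sometimes report something else, mostly with a low value. They report only what shows in the picture. A call takes as long as a camera call. They do not tell look-alikes from the thing itself.
- robot.outline_of(picture, name): "region" (420x560 bool, what is visible of it) and "position" ([column, row] in pixels, amid what is visible of it).
The state is a dict: "t": time; "joint_pos": joint angles; "qd": joint speeds; "joint_efforts": joint torques, N m; "ee_pos": TCP position; "tcp_rot": TCP orientation; "wrist_force": force on the tool from outside, world axes, zero at the start; "wrist_torque": the same for the moment, N m; "finger_gap": opening from 0.0 (shut) to 1.0 (fully open); "grip_force": force on a finger pad.
Only numpy, scipy, OpenCV 4.12 (cv2) and the standard library are available. Lean on these libraries where they do the work, as an engineer would, in place of code of your own. Each camera call takes 0.05 s, during which the arm holds its last target. There are 200 camera calls.

TASK

The pumpkin lamps on the giveaway table are getting fresh button cells: set the green-tagged lamp down upright in the green nest and the red-tagged (broken) one in the red nest, gently and without dropping them. Then open the child-safe battery jar: push its white cap down, and while pushing twist it anticlockwise (seen from above) about a sixth of a turn until it is free, and lift it straight off without forcing it. Finish while still holding the cap, level and still, about a hand's width (10 cm) straight above the open jar, and leave the bowl, the book and the orange tube where they are.

Things in the scene. Friction and masses are not known exactly. Their poses are not given: they have to be found in the camera images.
- lamp_green: loose orange pumpkin lamp with a green disc tag (36 mm across) on top, 70 g or so; round, 50 mm in diameter with upright sides from 10 to 37 mm above its base, 48 mm high to the tag's top, and a thin dark stem (8 mm across) to 55 mm; origin at the centre of its underside, z up. It stands on the table at the start
- lamp_red: the same lamp with a red disc tag on top; origin at the centre of its underside, z up
- nest_green: green square tray fixed to the table, 90 x 90 mm outside, 80 x 80 mm inside, floor 5 mm thick, walls up to 14 mm above the table; origin at the centre of its underside. The lamp stands anywhere on its floor
- nest_red: the same tray in red; origin at the centre of its underside
- jar: amber battery jar fixed upright in a grey bracket (120 x 120 mm plate): body 76 mm in diameter to 88 mm above the table, then a shoulder and a neck 33 mm across that ends at 135 mm; origin on the jar's axis at table height, z up. The neck has three lugs that hold the cap, and a spring plunger in its mouth
- cap: white round ribbed safety cap with a red stripe on top, locked on the jar; loose, about 40 g, 54 mm in diameter, 31.5 mm high; origin on its axis at its lower edge (113 mm above the table while locked), z up. Grip it across the ribs at any yaw, with 40 N or so. Not pressed, it does not turn; pressed 4 to 5.5 mm it turns anticlockwise seen from above
- cap_top (a point): centre of the cap's flat top, 144.5 mm above the table while locked. A spring resists pressing: 7 N to start, 10.5 N at 3.5 mm (lock clears), 12 N at 5.5 mm (firm stop). Kept pressed and turned 50 to 75 degrees anticlockwise (best 62; a stop ends the turn near 79), the cap is free to come straight up, helped by the spring
- bowl: bystander: orange pumpkin bowl with pens, 156 mm across, 85 mm high (pens to 140 mm); origin at the centre of its underside
- book: bystander: flat picture book, 160 x 200 x 12 mm; origin at the centre of its underside
- tube: bystander: orange tube lying flat, 22 x 160 x 22 mm (long along its y); origin at the centre of its underside
Things that resemble listed ones, but are neither listed nor needed, are in the scene too. Of the things like the nest_red, leave any that is black, blue or brown; of the rest the smaller one is meant.

How it is judged:
By the outcome, as a careful person would: the job done as asked, in the order asked, and still so for the second after the job is handed in, while the arm keeps its last pose, push and grip.
It also fails if it takes over 66 s, if anything falls off the work surface, if the arm or the gripper's body presses on something with over 40 N, if the wrist force passes 120 N, or if a joint passes its speed limit or range.

## Working session

There is one attempt and no reset: what is moved stays moved. The work goes in short steps, Python scripts to look and compute and a tool call to move; the robot and the scene stay as the last step left them, time stands still between calls to the robot, and variables do not carry over. Pictures are saved under pics/ and viewed, at most 10 in all, crops included, and the job is handed in when it is done.

Besides the shell and the picture viewer there is one more tool, called by a JSON object that holds its "api" and its "payload". play_rows: Moves the arm, as the interface text tells. Its arguments: {"type":"object","properties":{"moves":{"type":"array","items":{"type":"array","items":{"type":"number"}}},"squeeze":{"type":"number"}},"required":["moves"]}

```bash
mkdir -p pics; cat > h.py <<'E'
import numpy as np,cv2
from scipy.spatial.transform import Rotation as Ro
from workcell import robot
def cam(f,st=None):
    h=f["image"].shape[0];fl=h/2/np.tan(np.radians(f["vfov"])/2)
    if "R" in f: R=np.array(f["R"]);t=np.array(f["t"])
    else:
        T=np.eye(4);T[:3,:3]=Ro.from_rotvec(st["tcp_rot"]).as_matrix();T[:3,3]=st["ee_pos"]
        M=np.linalg.inv(T@np.array(f["hand_eye"]));R=M[:3,:3];t=M[:3,3]
    return R,t,fl,f["cx"],f["cy"]
def px2w(c,p,z):
    R,t,fl,cx,cy=c;d=R.T@np.array([(p[0]-cx)/fl,(p[1]-cy)/fl,1]);o=-R.T@t
    return o+d*(z-o[2])/d[2]
def w2px(c,X):
    R,t,fl,cx,cy=c;q=R@np.array(X)+t;return np.array([cx+fl*q[0]/q[2],cy+fl*q[1]/q[2]])
def save(im,n,s=1): cv2.imwrite("pics/"+n,cv2.resize(im[:,:,::-1],None,fx=s,fy=s,interpolation=cv2.INTER_CUBIC))
E
python3 - <<'E'
from h import *
st=robot.read_state();print({k:np.round(v,3).tolist() for k,v in st.items()},robot.grasp_offset)
Z=dict(lamp_green=.045,lamp_red=.045,nest_green=.01,nest_red=.01,jar=.09,cap=.14,cap_top=.1445,bowl=.06,book=.012,tube=.02)
for n in ["top","side"]:
    f=robot.grab_frame(n);c=cam(f);save(f["image"],n+"0.png",1.4)
    print(n,f["vfov"],f["cx"],f["cy"],'campos',np.round(-c[0].T@c[1],3))
    for k,z in Z.items():
        for r in robot.outline_of(f,k)[:4]:
            print(k,round(r["score"],2),np.round(r["position"]),r["region"].sum(),np.round(px2w(c,r["position"],z),3))
E
```

```text
{'t': 0.0, 'joint_pos': [-1.155, 0.379, 1.735, -0.0, 1.029, -0.033], 'qd': [-0.002, -0.0, 0.002, -0.002, 0.001, -0.0], 'joint_efforts': [-0.003, -76.372, -43.437, 0.065, 0.042, -0.0], 'ee_pos': [0.304, -0.63, 0.213], 'tcp_rot': [-3.062, -0.699, 0.0], 'wrist_force': [0.63, -1.036, -0.31], 'wrist_torque': [0.064, -0.018, -0.024], 'grip_force': 0.0, 'finger_gap': 1.002} 0.0188
top 53.997257734376674 272.6087230825449 210.7120985962428 campos [ 0.406 -0.054  1.178]
lamp_green 0.83 [169. 191.] 275 [0.575 0.218 0.045]
lamp_red 0.68 [148. 238.] 305 [0.446 0.269 0.045]
lamp_red 0.36 [266. 198.] 1012 [ 0.563 -0.049  0.045]
nest_green 0.76 [249. 229.] 997 [ 0.477 -0.004  0.01 ]
nest_green 0.31 [376. 157.] 319 [ 0.693 -0.366  0.01 ]
nest_red 0.93 [413. 309.] 1946 [ 0.263 -0.467  0.01 ]
nest_red 0.91 [196. 274.] 1074 [0.348 0.141 0.01 ]
nest_red 0.71 [300. 286.] 1853 [ 0.319 -0.15   0.01 ]
nest_red 0.65 [268. 196.] 1061 [ 0.572 -0.056  0.01 ]
jar 0.87 [355. 231.] 1398 [ 0.472 -0.288  0.09 ]
cap 0.89 [370. 225.] 418 [ 0.486 -0.314  0.14 ]
cap_top 0.81 [374. 225.] 425 [ 0.485 -0.322  0.145]
cap_to
[... 233 characters left out ...]
86967298547566 campos [0.49  0.585 0.911]
lamp_green 0.92 [259. 324.] 423 [0.575 0.231 0.045]
lamp_red 0.61 [316. 350.] 467 [0.444 0.28  0.045]
nest_green 0.58 [307. 254.] 1045 [0.474 0.013 0.01 ]
nest_red 0.93 [361. 302.] 1230 [0.335 0.141 0.01 ]
nest_red 0.8 [269. 232.] 999 [ 0.583 -0.052  0.01 ]
nest_red 0.68 [374. 142.] 985 [ 0.269 -0.456  0.01 ]
nest_red 0.63 [361. 212.] 1487 [ 0.323 -0.144  0.01 ]
jar 0.75 [309. 164.] 1237 [ 0.484 -0.251  0.09 ]
cap 0.83 [309. 136.] 300 [ 0.488 -0.314  0.14 ]
cap_top 0.85 [309. 138.] 310 [ 0.489 -0.302  0.144]
bowl 0.78 [177. 304.] 3098 [0.77  0.205 0.06 ]
book 0.88 [200. 233.] 3470 [ 0.776 -0.03   0.012]
tube 0.5 [245. 152.] 236 [ 0.695 -0.356  0.02 ]
```

View pics/top0.png

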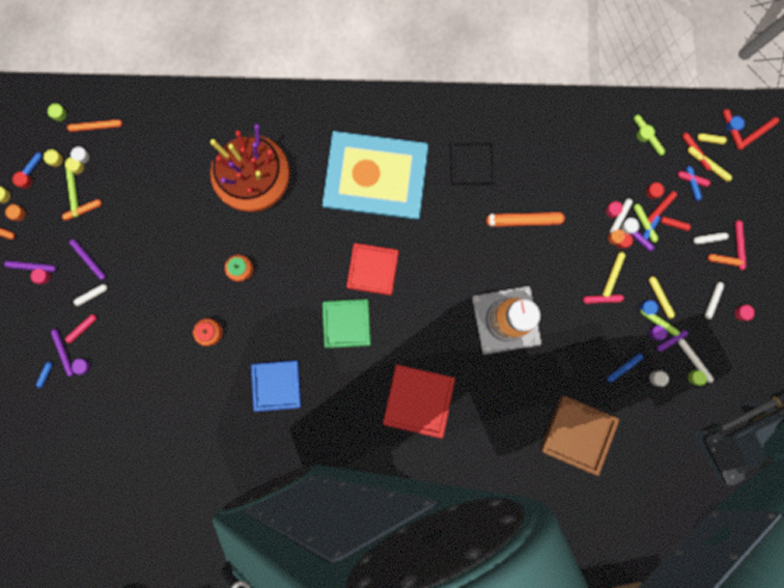

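View pics/side0.png

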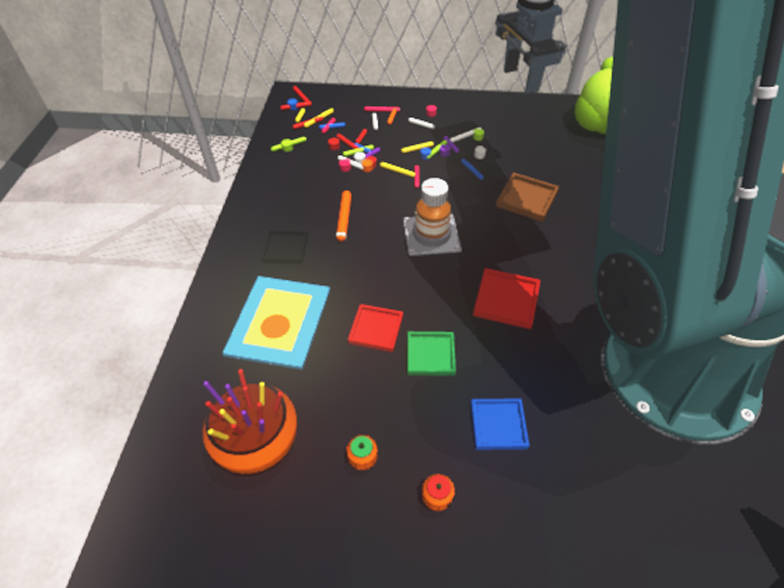

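The top view shows the green-tagged lamp at about (170,190), the red-tagged lamp at (148,237), the green nest at (247,231) and the jar's cap at (372,225), in raw pixels.

Candidates for nest_red are the small bright red tray at (266,192), the larger dark red one at (300,286), the blue one at (196,275), the brown one at (413,309) and the black one at (336,117). Blue, brown and black are ruled out, and the smaller red one at (266,192) fits. I'll confirm it with sizes and a crop.

```bash
python3 - <<'E'
from h import *
f=robot.grab_frame("top");c=cam(f);im=f["image"]
for k in ["nest_red","nest_green"]:
    for r in robot.outline_of(f,k)[:4]:
        q=cv2.minAreaRect(np.argwhere(r["region"])[:,::-1].astype(np.float32));b=cv2.boxPoints(q)
        w=np.array([px2w(c,p,.014)[:2] for p in b]);print(k,np.round(q[0]),np.round(w.mean(0),3),'sides',np.round(np.linalg.norm(w-np.roll(w,1,0),axis=1),3),im[int(q[0][1]),int(q[0][0])])
save(im[150:330,220:380],"crop.png",3.2)
E
```

```text
nest_red [196. 275.] [0.346 0.141] sides [0.09  0.095 0.09  0.094] [ 94 144 220]
nest_red [299. 286.] [ 0.321 -0.146] sides [0.121 0.12  0.122 0.12 ] [150  43  45]
nest_red [413. 310.] [ 0.26  -0.465] sides [0.123 0.118 0.125 0.118] [170 116  77]
nest_red [266. 191.] [ 0.585 -0.049] sides [0.09  0.092 0.091 0.092] [239  87  84]
nest_green [246. 230.] [0.473 0.004] sides [0.09  0.093 0.09  0.093] [112 203 133]
```

View pics/crop.png

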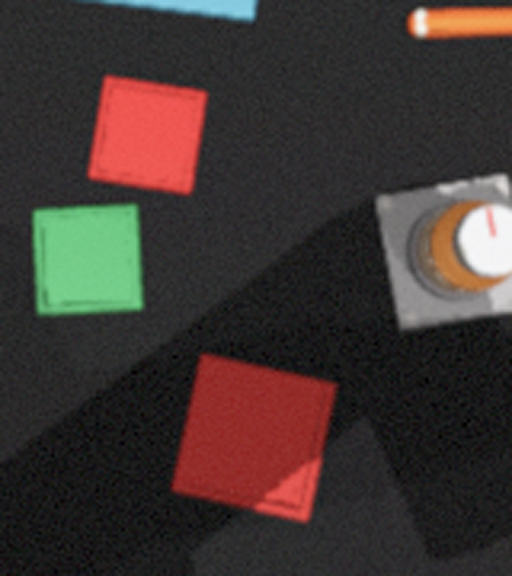

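{"api": "play_rows", "payload": {"moves": [[0,0,0,0.615,-0.653,0,0],[0,0,0,0.615,-0.653,0,0],[0,0,0,0.615,-0.653,0,0],[0,0,0,0.615,-0.653,0,0],[0,0,0,0.615,-0.653,0,0],[0,0,0,0.615,-0.653,0,0],[0,0,0,0.615,-0.653,0,0],[0,0,0,0.615,-0.653,0,0],[0,0,0,0.615,-0.653,0,0],[0,0,0,0.615,-0.653,0,0],[0,0,0,0.615,-0.653,0,0],[0,0,0,0.615,-0.653,0,0]]}}

```text
t: 2.25
ee_pos: [0.4549, -0.1521, 0.2143]
tcp_rot: [3.063, 0.699, 0.001]
wrist_force: [0.5, -0.8, -0.5]
finger_gap: 1.0
grip_force: 0.0
```

The crop shows the small red tray (raw 266,192) with a side of about 90 mm. The larger red one (raw 299,286) measures 120 mm, so nest_red is the small one at about (0.584,-0.050).

{"api": "play_rows", "payload": {"moves": [[0,0,0,0.27,-0.285,0,0],[0,0,0,0.27,-0.285,0,0],[0,0,0,0.27,-0.285,0,0],[0,0,0,0.27,-0.285,0,0],[0,0,0,0.27,-0.285,0,0],[0,0,0,0.27,-0.285,0,0],[0,0,0,0.27,-0.285,0,0],[0,0,0,0.27,-0.285,0,0],[0,0,0,0.27,-0.285,0,0],[0,0,0,0.27,-0.285,0,0],[0,0,0,0.27,-0.285,0,0],[0,0,0,0.27,-0.285,0,0]]}}

```text
t: 3.25
ee_pos: [0.5741, 0.2204, 0.2136]
tcp_rot: [3.062, 0.701, -0.001]
wrist_force: [-0.5, -0.3, 0.0]
finger_gap: 1.002
grip_force: 0.0
```

```bash
cat >> h.py <<'E'
Z=dict(lamp_green=.048,lamp_red=.048,nest_green=.012,nest_red=.012,cap_top=.1445)
def tool(st,tgt):
    R=Ro.from_rotvec(st["tcp_rot"]).as_matrix();return np.round(R.T@(np.array(tgt)-st["ee_pos"]),4)
def look(names,fn=None):
    st=robot.read_state();f=robot.grab_frame("wrist");c=cam(f,st)
    print('tcp',np.round(st["ee_pos"],4),np.round(st["tcp_rot"],3),'q',np.round(st["joint_pos"],2),'cam',np.round(-c[0].T@c[1],3))
    for k in names:
        for r in robot.outline_of(f,k)[:2]:
            q=cv2.minEnclosingCircle(np.argwhere(r["region"])[:,::-1].astype(np.float32))
            print(k,round(r["score"],2),np.round(r["position"]),np.round(q,1) if 0 else (np.round(q[0]),round(q[1])),np.round(px2w(c,r["position"],Z[k]),4))
    if fn: save(f["image"],fn,1.4)
    return st,f,c
def disc(f,c,col,z,near=None):
    h=cv2.cvtColor(f["image"],cv2.COLOR_RGB2HSV);H=h[...,0].astype(int)
    m=(((H>45)&(H<85)) if col=='g' else ((H<4)|(H>174)))&(h[...,1]>110)&(h[...,2]>60)
    n,l,s,ce=cv2.connectedComponentsWithStats(m.astype(np.uint8))
    for i in range(1,n):
        if s[i,4]>150: print(col,np.round(ce[i]),s[i].tolist(),np.round(px2w(c,(s[i,0]+s[i,2]/2-.5,s[i,1]+s[i,3]/2-.5),z),4))
E
python3 - <<'E'
from h import *
st,f,c=look(["lamp_green","lamp_red","nest_green","nest_red"],"w1.png")
disc(f,c,'g',.048);disc(f,c,'r',.048)
E
```

```text
tcp [0.5741 0.2204 0.2136] [ 3.062e+00  7.010e-01 -1.000e-03] q [ 0.33  0.25  1.91 -0.    0.98  1.45] cam [0.646 0.255 0.385]
lamp_green 0.93 [281. 180.] (array([278., 178.]), 27) [0.5863 0.2203 0.048 ]
lamp_red 0.76 [195. 258.] (array([190., 259.]), 22) [0.4729 0.2646 0.048 ]
nest_green 0.93 [370. 342.] (array([372., 343.]), 22) [0.4444 0.0293 0.012 ]
nest_red 0.75 [247. 350.] (array([256., 362.]), 45) [0.3685 0.1614 0.012 ]
nest_red 0.56 [482. 251.] (array([486., 266.]), 54) [ 0.6044 -0.0244  0.012 ]
g [279. 182.] [260, 165, 38, 36, 1014] [0.5824 0.2216 0.048 ]
g [371. 342.] [350, 325, 44, 33, 999] [0.466  0.0505 0.048 ]
r [406.   6.] [393, 0, 29, 15, 267] [0.7668 0.1896 0.048 ]
r [411.  54.] [396, 41, 31, 27, 380] [0.7367 0.167  0.048 ]
r [483. 251.] [432, 217, 112, 75, 2920] [ 0.6084 -0.0044  0.048 ]
```

View pics/w1.png

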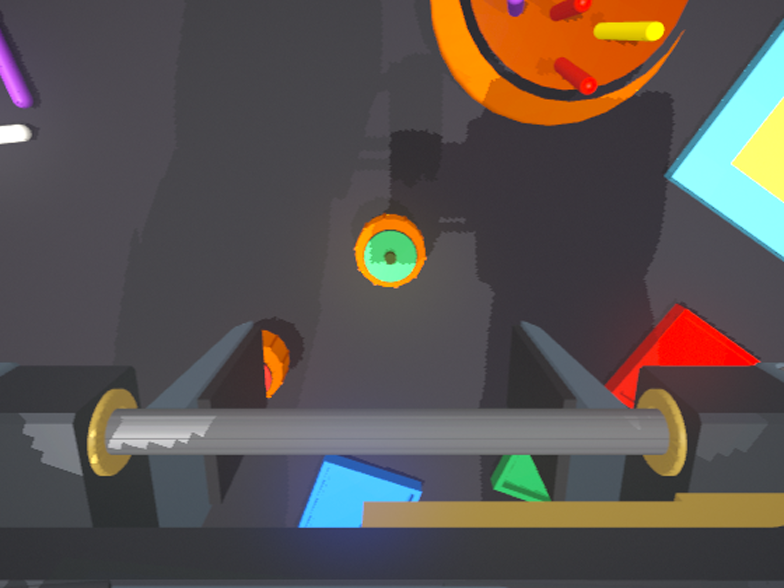

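The wrist view shows the green-tagged lamp at (279,182), midway between the fingers. The wrist, top and side cameras agree once I allow for the bias from the lamp's body: it stands at about (0.582,0.221).

{"api": "play_rows", "payload": {"moves": [[0,0,0,0.008,0.002,0.03,0],[0,0,0,0.008,0.002,0.07,0],[0,0,0,0.008,0.002,0.11,0],[0,0,0,0.008,0.002,0.15,0],[0,0,0,0.008,0.002,0.18,0],[0,0,0,0.008,0.002,0.2015,0],[0,0,0,0.008,0.002,0.2015,0],[0,0,0,0.008,0.002,0.2015,1],[0,0,0,0.008,0.002,0.2015,1],[0,0,0,0.008,0.002,0.2015,1],[0,0,0,0.008,0.002,0.2015,1],[0,0,0,0.008,0.002,0.2015,1]], "squeeze": 15}}

```text
t: 4.5
ee_pos: [0.5831, 0.2218, 0.0138]
tcp_rot: [-3.063, -0.699, -0.003]
wrist_force: [-0.4, -0.8, -0.3]
finger_gap: 0.664
grip_force: 0.0
```

{"api": "play_rows", "payload": {"moves": [[0,0,0,0,0,0,1],[0,0,0,0,0,0,1],[0,0,0,0,0,0,1],[0,0,0,0,0,0,1],[0,0,0,0,0,0,1],[0,0,0,0,0,0,1],[0,0,0,0,0,0,1]]}}

```text
t: 5.08
ee_pos: [0.5826, 0.2217, 0.013]
tcp_rot: [-3.063, -0.699, -0.001]
wrist_force: [-1.3, -0.4, 7.4]
finger_gap: 0.542
grip_force: 15.0
```

```bash
python3 - <<'E'
from h import *
st=robot.read_state();print(st["ee_pos"],st["finger_gap"],st["grip_force"],tool(st,[0.474,0.004,st["ee_pos"][2]]))
E
```

```text
[0.58259464 0.22169377 0.01300081] 0.5417575672087949 15.000657152122585 [-1.923e-01  1.490e-01 -1.000e-04]
```

{"api": "play_rows", "payload": {"moves": [[0,0,0,0,0,-0.015,1],[0,0,0,0,0,-0.045,1],[0,0,0,-0.02,0.015,-0.07,1],[0,0,0,-0.045,0.035,-0.07,1],[0,0,0,-0.07,0.055,-0.07,1],[0,0,0,-0.095,0.075,-0.07,1],[0,0,0,-0.12,0.095,-0.07,1],[0,0,0,-0.145,0.115,-0.07,1],[0,0,0,-0.17,0.135,-0.07,1],[0,0,0,-0.185,0.144,-0.07,1],[0,0,0,-0.192,0.149,-0.07,1],[0,0,0,-0.192,0.149,-0.06,1]]}}

```text
t: 6.08
ee_pos: [0.4747, 0.0031, 0.074]
tcp_rot: [3.063, 0.697, 0.004]
wrist_force: [0.8, -0.6, -0.2]
finger_gap: 0.537
grip_force: 15.0
```

```bash
python3 - <<'E'
from h import *
st,f,c=look(["nest_green","nest_red","lamp_green"],"w2.png")
print(st["finger_gap"],st["grip_force"],st["wrist_force"],tool(st,[0.474,0.004,0.018]))
E
```

```text
tcp [0.4747 0.0031 0.074 ] [3.063 0.697 0.004] q [-0.04  0.26  2.23 -0.    0.64  1.08] cam [0.546 0.037 0.245]
nest_green 0.86 [277. 196.] (array([278., 214.]), 88) [0.4941 0.0115 0.012 ]
nest_red 0.77 [422. 102.] (array([426., 102.]), 104) [ 0.5887 -0.0447  0.012 ]
nest_red 0.71 [ 41. 258.] (array([ 40., 283.]), 75) [0.3808 0.1432 0.012 ]
lamp_green 0.67 [278. 265.] (array([273., 276.]), 59) [ 0.4631 -0.0038  0.048 ]
0.5370049997530087 14.999713781635364 [ 0.84507588 -0.57619425 -0.20515172] [-0.0003 -0.0012  0.056 ]
```

View pics/w2.png

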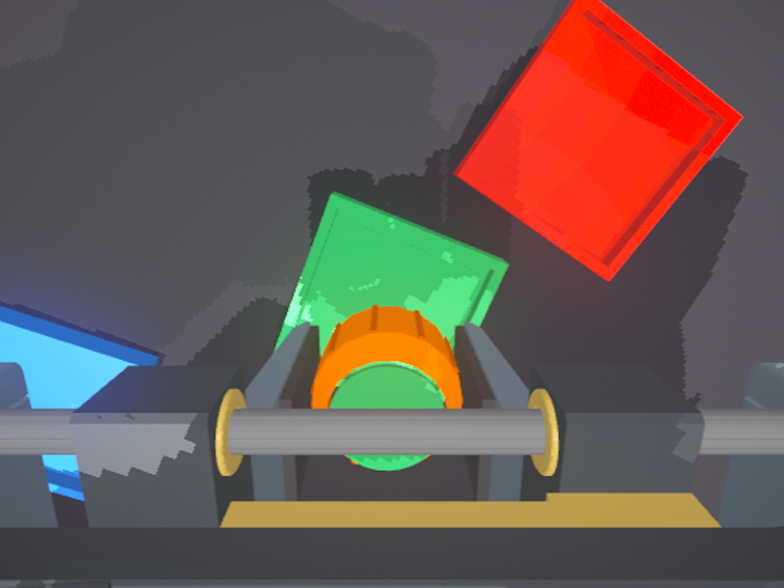

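The view shows the lamp upright between the pads at (278,275), over the green nest. Next is a slow lowering.

{"api": "play_rows", "payload": {"moves": [[0,0,0,0,-0.001,0.015,1],[0,0,0,0,-0.001,0.03,1],[0,0,0,0,-0.001,0.042,1],[0,0,0,0,-0.001,0.048,1],[0,0,0,0,-0.001,0.051,1],[0,0,0,0,-0.001,0.0525,1],[0,0,0,0,-0.001,0.0525,1],[0,0,0,0,-0.001,0.0525,1]]}}

```text
t: 6.95
ee_pos: [0.474, 0.005, 0.0204]
tcp_rot: [3.063, 0.699, 0.001]
wrist_force: [0.3, 0.4, 0.0]
finger_gap: 0.538
grip_force: 15.0
```

{"api": "play_rows", "payload": {"moves": [[0,0,0,0,0,0.001,1],[0,0,0,0,0,0.0015,1],[0,0,0,0,0,0.002,1],[0,0,0,0,0,0.002,1],[0,0,0,0,0,0.002,1]]}}

```text
t: 7.37
ee_pos: [0.4736, 0.0049, 0.018]
tcp_rot: [3.063, 0.699, 0.0]
wrist_force: [0.2, -0.7, -0.7]
finger_gap: 0.539
grip_force: 15.0
```

{"api": "play_rows", "payload": {"moves": [[0,0,0,0,0,0.0005,1],[0,0,0,0,0,0.001,1],[0,0,0,0,0,0.001,1],[0,0,0,0,0,0.001,1]]}}

```text
t: 7.7
ee_pos: [0.4738, 0.005, 0.0176]
tcp_rot: [3.063, 0.699, 0.0]
wrist_force: [-4.2, 0.8, 16.2]
finger_gap: 0.539
grip_force: 15.0
```

{"api": "play_rows", "payload": {"moves": [[0,0,0,0,0,-0.0008,1],[0,0,0,0,0,-0.0008,0.4],[0,0,0,0,0,-0.0008,0.3],[0,0,0,0,0,-0.0008,0],[0,0,0,0,0,-0.0008,0],[0,0,0,0,0,-0.0008,0],[0,0,0,0,0,-0.0008,0],[0,0,0,0,0,-0.0008,0],[0,0,0,0,0,-0.0008,0]]}}

```text
t: 8.45
ee_pos: [0.4735, 0.0049, 0.0177]
tcp_rot: [-3.063, -0.699, 0.0]
wrist_force: [0.5, 0.1, 0.7]
finger_gap: 1.001
grip_force: 0.0
```

{"api": "play_rows", "payload": {"moves": [[0,0,0,0,0,-0.02,0],[0,0,0,0,0,-0.055,0],[0,0,0,0,0,-0.09,0],[0,0,0,0,0,-0.13,0],[0,0,0,0.03,-0.04,-0.15,0],[0,0,0,0.06,-0.08,-0.16,0],[0,0,0,0.08,-0.12,-0.17,0],[0,0,0,0.09,-0.16,-0.17,0],[0,0,0,0.09,-0.2,-0.17,0],[0,0,0,0.09,-0.23,-0.17,0],[0,0,0,0.09,-0.245,-0.17,0],[0,0,0,0.09,-0.245,-0.17,0]]}}

```text
t: 9.45
ee_pos: [0.4467, 0.268, 0.1878]
tcp_rot: [-3.061, -0.704, 0.0]
wrist_force: [-0.1, -0.2, -0.0]
finger_gap: 1.004
grip_force: 0.0
```

```bash
python3 - <<'E'
from h import *
st,f,c=look(["lamp_red","lamp_green","nest_green"])
disc(f,c,'r',.048);print(tool(st,[.452,.268,.013]))
f=robot.grab_frame("top");c=cam(f)
disc(f,c,'r',.048);disc(f,c,'g',.053)
E
```

```text
tcp [0.4467 0.268  0.1878] [-3.061 -0.704  0.   ] q [0.5  0.13 2.11 0.   0.9  1.61] cam [0.519 0.302 0.359]
lamp_red 0.86 [266. 184.] (array([268., 182.]), 28) [0.4536 0.2811 0.048 ]
lamp_green 0.83 [510. 257.] (array([512., 260.]), 22) [0.4915 0.042  0.048 ]
nest_green 0.6 [505. 245.] (array([504., 264.]), 60) [0.4966 0.0245 0.012 ]
r [268. 184.] [255, 167, 34, 33, 521] [0.4568 0.2772 0.048 ]
r [555. 205.] [546, 192, 14, 26, 194] [0.5504 0.0386 0.048 ]
[0.0048 0.0024 0.1748]
r [538.  95.] [522, 83, 35, 25, 275] [ 0.8752 -0.8269  0.048 ]
r [266. 192.] [247, 173, 38, 38, 1153] [ 0.5796 -0.0477  0.048 ]
r [299. 286.] [273, 260, 53, 53, 2052] [ 0.3229 -0.1435  0.048 ]
g [247. 230.] [230, 214, 35, 34, 781] [0.4703 0.0006 0.053 ]
```

The red-tagged lamp is at about (0.454,0.277), with its tag at wrist pixel (268,184).

{"api": "play_rows", "payload": {"moves": [[0,0,0,0.01,-0.0055,0.03,0],[0,0,0,0.01,-0.0055,0.07,0],[0,0,0,0.01,-0.0055,0.11,0],[0,0,0,0.01,-0.0055,0.145,0],[0,0,0,0.01,-0.0055,0.165,0],[0,0,0,0.01,-0.0055,0.175,0],[0,0,0,0.01,-0.0055,0.175,0],[0,0,0,0.01,-0.0055,0.175,1],[0,0,0,0.01,-0.0055,0.175,1],[0,0,0,0.01,-0.0055,0.175,1],[0,0,0,0.01,-0.0055,0.175,1],[0,0,0,0.01,-0.0055,0.175,1]], "squeeze": 15}}

```text
t: 10.7
ee_pos: [0.4555, 0.2743, 0.0137]
tcp_rot: [-3.062, -0.699, -0.002]
wrist_force: [0.7, 0.3, 0.8]
finger_gap: 0.669
grip_force: 0.0
```

{"api": "play_rows", "payload": {"moves": [[0,0,0,0,0,0,1],[0,0,0,0,0,0,1],[0,0,0,0,0,0,1],[0,0,0,0,0,0,1],[0,0,0,0,0,0,1],[0,0,0,0,0,0,1],[0,0,0,0,0,0,1]]}}

```text
t: 11.28
ee_pos: [0.4552, 0.2742, 0.0131]
tcp_rot: [-3.063, -0.699, -0.001]
wrist_force: [-1.2, -0.4, 8.1]
finger_gap: 0.539
grip_force: 15.0
```

```bash
python3 - <<'E'
from h import *
st=robot.read_state();print(tool(st,[0.586,-.048,st["ee_pos"][2]]))
E
```

```text
[-0.0219  0.347  -0.    ]
```

{"api": "play_rows", "payload": {"moves": [[0,0,0,0,0,-0.015,1],[0,0,0,0,0,-0.05,1],[0,0,0,0,0.015,-0.08,1],[0,0,0,0,0.05,-0.085,1],[0,0,0,0,0.09,-0.085,1],[0,0,0,0,0.13,-0.085,1],[0,0,0,-0.005,0.17,-0.085,1],[0,0,0,-0.01,0.21,-0.085,1],[0,0,0,-0.015,0.25,-0.085,1],[0,0,0,-0.02,0.29,-0.085,1],[0,0,0,-0.022,0.325,-0.085,1],[0,0,0,-0.022,0.347,-0.08,1]]}}

```text
t: 12.28
ee_pos: [0.5869, -0.0514, 0.0935]
tcp_rot: [3.063, 0.696, 0.002]
wrist_force: [-0.1, 0.5, -0.8]
finger_gap: 0.539
grip_force: 15.0
```

{"api": "play_rows", "payload": {"moves": [[0,0,0,0,0,0.01,1],[0,0,0,0,0,0.02,1],[0,0,0,0,0,0.02,1]]}}

```text
t: 12.53
ee_pos: [0.5839, -0.0476, 0.0704]
tcp_rot: [-3.062, -0.699, 0.005]
wrist_force: [-0.7, -0.0, -1.3]
finger_gap: 0.54
grip_force: 15.0
```

```bash
python3 - <<'E'
from h import *
st,f,c=look(["nest_red"],"w3.png")
print(st["finger_gap"],st["grip_force"],st["wrist_force"],tool(st,[0.586,-.048,0.018]))
E
```

```text
tcp [ 0.5839 -0.0476  0.0704] [-3.062 -0.699  0.005] q [-0.12  0.41  2.01  0.    0.72  1.  ] cam [ 0.657 -0.013  0.241]
nest_red 0.57 [277. 198.] (array([278., 218.]), 92) [ 0.6026 -0.0397  0.012 ]
0.5404057951800305 15.000004101893865 [-0.72830195 -0.01505761 -1.25515416] [0.0019 0.0014 0.0524]
```

View pics/w3.png

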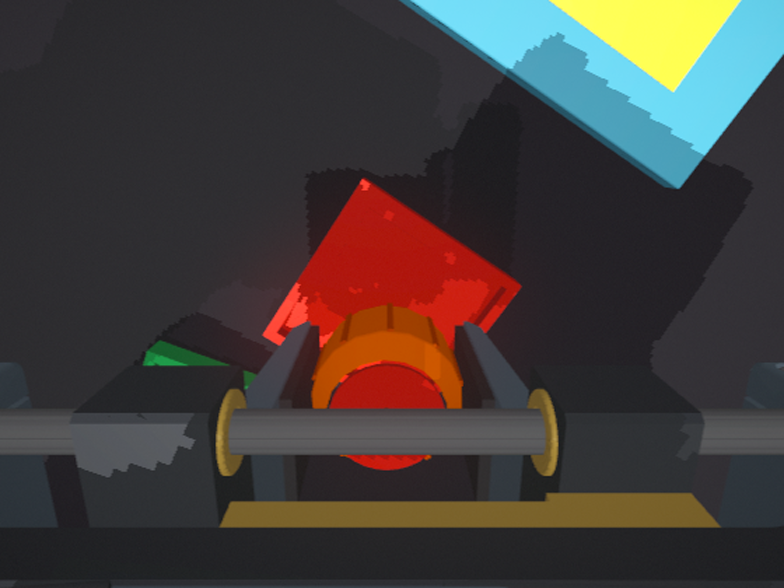

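The view shows the lamp upright and held over the red tray. The tray's corners are at raw (260,129), (371,205) and (188,239), and I'll work out its centre from the two opposite ones.

```bash
python3 - <<'E'
from h import *
st=robot.read_state();f=robot.grab_frame("wrist");c=cam(f,st)
a,b,d=[px2w(c,p,.014) for p in [(371,205),(188,239),(260,129)]]
print(np.linalg.norm(a-b),np.linalg.norm(a-d),np.linalg.norm(b-d),(a+b)/2,tool(st,list(((a+b)/2)[:2])+[.018]))
E
```

```text
0.12693570886193217 0.08914929669749308 0.08998543762525756 [ 0.58845601 -0.04724848  0.014     ] [0.0034 0.0017 0.0541]
```

{"api": "play_rows", "payload": {"moves": [[0,0,0,0.002,0.001,0.015,1],[0,0,0,0.002,0.001,0.03,1],[0,0,0,0.002,0.001,0.041,1],[0,0,0,0.002,0.001,0.047,1],[0,0,0,0.002,0.001,0.05,1],[0,0,0,0.002,0.001,0.051,1],[0,0,0,0.002,0.001,0.051,1],[0,0,0,0.002,0.001,0.051,1]]}}

```text
t: 13.35
ee_pos: [0.5883, -0.0482, 0.0223]
tcp_rot: [3.063, 0.699, 0.001]
wrist_force: [0.7, -0.8, -0.7]
finger_gap: 0.539
grip_force: 15.0
```

{"api": "play_rows", "payload": {"moves": [[0,0,0,0,0,0.0015,1],[0,0,0,0,0,0.003,1],[0,0,0,0,0,0.004,1],[0,0,0,0,0,0.004,1],[0,0,0,0,0,0.004,1],[0,0,0,0,0,0.004,1]]}}

```text
t: 13.85
ee_pos: [0.5881, -0.0482, 0.018]
tcp_rot: [3.063, 0.699, 0.001]
wrist_force: [-1.5, -0.1, 6.1]
finger_gap: 0.537
grip_force: 15.0
```

{"api": "play_rows", "payload": {"moves": [[0,0,0,0,0,-0.0003,1],[0,0,0,0,0,-0.0003,0.4],[0,0,0,0,0,-0.0003,0.3],[0,0,0,0,0,-0.0003,0],[0,0,0,0,0,-0.0003,0],[0,0,0,0,0,-0.0003,0],[0,0,0,0,0,-0.0003,0],[0,0,0,0,0,-0.0003,0],[0,0,0,0,0,-0.015,0],[0,0,0,0,0,-0.05,0],[0,0,0,0,0,-0.09,0],[0,0,0,0,0,-0.13,0]]}}

```text
t: 14.85
ee_pos: [0.5872, -0.0481, 0.1487]
tcp_rot: [-3.062, -0.699, 0.002]
wrist_force: [1.4, 0.7, 0.4]
finger_gap: 0.998
grip_force: 0.0
```

{"api": "play_rows", "payload": {"moves": [[0,0,0,0,0,-0.04,0],[0,0,0,0,0,-0.08,0],[0,0,0,-0.03,0.03,-0.11,0],[0,0,0,-0.06,0.057,-0.12,0],[0,0,0,-0.09,0.085,-0.12,0],[0,0,0,-0.12,0.113,-0.12,0],[0,0,0,-0.15,0.141,-0.12,0],[0,0,0,-0.18,0.17,-0.12,0],[0,0,0,-0.206,0.196,-0.12,0],[0,0,0,-0.206,0.196,-0.12,0],[0,0,0,-0.206,0.196,-0.12,0]]}}

```text
t: 15.77
ee_pos: [0.4865, -0.3159, 0.2677]
tcp_rot: [-3.064, -0.694, 0.0]
wrist_force: [-0.4, -0.3, 0.2]
finger_gap: 0.999
grip_force: 0.0
```

```bash
python3 - <<'E'
from h import *
st,f,c=look(["cap_top"],"w4.png")
print(tool(st,[0.487,-.314,0.11]))
g=robot.grab_frame("side");c2=cam(g)
Z['cap']=.1445
for k in ["cap_top","lamp_green","lamp_red","nest_red","nest_green"]:
    for r in robot.outline_of(g,k)[:2]: print(k,round(r["score"],2),np.round(r["position"]),np.round(px2w(c2,r["position"],Z[k]),3))
a=cv2.resize(f["image"],(800,600));b=cv2.resize(g["image"][190:290,230:330],(300,300),interpolation=cv2.INTER_CUBIC);a[300:,:300]=b;save(a,"mix.png")
E
```

```text
tcp [ 0.4865 -0.3159  0.2677] [-3.064 -0.694  0.   ] q [-0.62  0.13  1.95  0.    1.07  0.51] cam [ 0.559 -0.282  0.439]
cap_top 0.73 [284. 198.] (array([284., 199.]), 33) [ 0.4928 -0.3204  0.1445]
[ 0.0013 -0.0015  0.1577]
cap_top 0.67 [308. 139.] [ 0.49  -0.295  0.144]
lamp_green 0.8 [309. 248.] [0.471 0.018 0.048]
lamp_green 0.74 [311. 137.] [ 0.484 -0.419  0.048]
lamp_red 0.62 [310. 164.] [ 0.479 -0.293  0.048]
lamp_red 0.55 [271. 227.] [ 0.577 -0.042  0.048]
nest_red 0.97 [203. 179.] [ 0.812 -0.236  0.012]
nest_red 0.96 [376. 140.] [ 0.26  -0.462  0.012]
nest_green 0.95 [304. 258.] [0.481 0.026 0.012]
nest_green 0.73 [268. 225.] [ 0.588 -0.074  0.012]
```

View pics/mix.png

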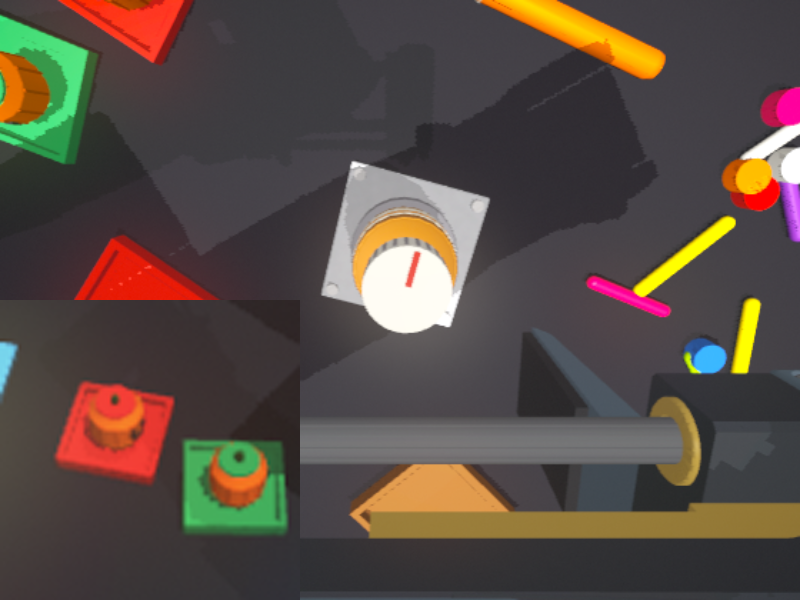

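The side crop shows both lamps standing upright in their nests. The wrist view shows the cap's top disc at about raw (285,203), and I'll fit that disc.

```bash
python3 - <<'E'
from h import *
st=robot.read_state();f=robot.grab_frame("wrist");c=cam(f,st)
h=cv2.cvtColor(f["image"],cv2.COLOR_RGB2HSV);m=((h[...,2]>225)&(h[...,1]<40)).astype(np.uint8)
m[:160]=0;m[245:]=0;m[:,:240]=0;m[:,330:]=0
m=cv2.morphologyEx(m,cv2.MORPH_OPEN,np.ones((7,7)))
q=cv2.minEnclosingCircle(cv2.findNonZero(m));print(q,cv2.boundingRect(m),m.sum())
p=px2w(c,q[0],.1445);print(p,tool(st,[*p[:2],.11]),'edge diam',q[1]*2*np.linalg.norm(p-(-c[0].T@c[1]))/c[2])
t=robot.grab_frame("top");ct=cam(t);r=robot.outline_of(t,"cap_top");print([(x["score"],x["position"],px2w(ct,x["position"],.14)) for x in r[:1]])
E
```

```text
((288.0, 207.5), 33.90068817138672) (256, 175, 65, 60) 2906
[ 0.48799778 -0.32501924  0.1445    ] [-0.0049  0.0106  0.1578] edge diam 0.058621865043835014
[]
```

{"api": "play_rows", "payload": {"moves": [[0,0,0,-0.0015,0.008,0.03,0],[0,0,0,-0.0015,0.008,0.06,0],[0,0,0,-0.0015,0.008,0.08,0],[0,0,0,-0.0015,0.008,0.08,0],[0,0,0,-0.0015,0.008,0.08,0]]}}

```text
t: 16.73
ee_pos: [0.4892, -0.3217, 0.1874]
tcp_rot: [-3.061, -0.699, 0.002]
wrist_force: [0.9, 0.0, -0.2]
finger_gap: 0.997
grip_force: 0.0
```

```bash
cat > capfit.py <<'E'
from h import *
st=robot.read_state();f=robot.grab_frame("wrist");c=cam(f,st);im=f["image"]
h=cv2.cvtColor(im,cv2.COLOR_RGB2HSV);m=((h[...,2]>215)&(h[...,1]<40)).astype(np.uint8)
g=w2px(c,[.4886,-.3236,.1445]);print('guess',g)
R=27e-3*c[2]/np.linalg.norm(np.array([.4886,-.3236,.1445])+c[0].T@c[1])
# best disc: maximise white inside minus white in ring
best=max(((lambda y,x:(m[y].sum() if 0 else 0))(0,0),0,0) for _ in [0])
k=int(R*1.35);yy,xx=np.mgrid[-k:k+1,-k:k+1];rr=np.hypot(yy,xx)
ker=np.where(rr<=R,1.,np.where(rr<=R*1.2,-1.,0));s=cv2.filter2D(m.astype(np.float32),-1,ker)
a=int(g[0]);b=int(g[1]);w=s[b-25:b+26,a-25:a+26];i=np.unravel_index(w.argmax(),w.shape);p=(a-25+i[1],b-25+i[0])
X=px2w(c,p,.1445);print(p,'R',R,'fill',w.max()/(np.pi*R*R),X,tool(st,[*X[:2],.110]))
save(im[max(0,b-100):b+100,a-120:a+120],"cap2.png",2)
E
python3 capfit.py
```

```text
guess [277.88336903 236.71475196]
(np.int64(277), np.int64(235)) R 41.80757684512168 fill 0.89836174358151 [ 0.48941146 -0.32257766  0.1445    ] [-0.0002  0.001   0.0774]
```

View pics/cap2.png

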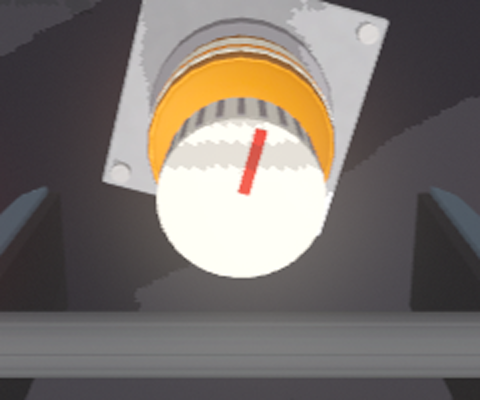

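The crop shows the cap's top disc centred at raw (278,235), within 1 mm of the finger midline.

{"api": "play_rows", "payload": {"moves": [[0,0,0,0,0.001,0.025,0],[0,0,0,0,0.001,0.05,0],[0,0,0,0,0.001,0.07,0],[0,0,0,0,0.001,0.077,0],[0,0,0,0,0.001,0.077,0.2],[0,0,0,0,0.001,0.077,1],[0,0,0,0,0.001,0.077,1],[0,0,0,0,0.001,0.077,1],[0,0,0,0,0.001,0.077,1],[0,0,0,0,0.001,0.077,1],[0,0,0,0,0.001,0.077,1],[0,0,0,0,0.001,0.077,1]], "squeeze": 12}}

```text
t: 17.78
ee_pos: [0.4901, -0.323, 0.1113]
tcp_rot: [3.063, 0.699, 0.001]
wrist_force: [-2.0, 2.5, 7.2]
finger_gap: 0.588
grip_force: 12.0
```

{"api": "play_rows", "payload": {"moves": [[0,0,0,0,0,0,1],[0,0,0,0,0,0,1],[0,0,0,0,0,0,1]]}}

```text
t: 18.03
ee_pos: [0.4901, -0.323, 0.1113]
tcp_rot: [3.063, 0.699, 0.0]
wrist_force: [-1.0, 3.8, 7.4]
finger_gap: 0.589
grip_force: 12.0
```

{"api": "play_rows", "payload": {"moves": [[0,0,0,0,0,0,1],[0,0,0,0,0,0,1],[0,0,0,0,0,0,1],[0,0,0,0,0,0.001,1],[0,0,0,0,0,0.002,1],[0,0,0,0,0,0.003,1],[0,0,0,0,0,0.003,1],[0,0,0,0,0,0.003,1]], "squeeze": 42}}

```text
t: 18.7
ee_pos: [0.4902, -0.323, 0.1084]
tcp_rot: [3.063, 0.699, 0.0]
wrist_force: [-2.2, 2.8, 9.2]
finger_gap: 0.594
grip_force: 42.0
```

{"api": "play_rows", "payload": {"moves": [[0,0,0,0,0,0.001,1],[0,0,0,0,0,0.0018,1],[0,0,0,0,0,0.0018,1],[0,0,0,0,0,0.0018,1],[0,0,0,0,0,0.0018,1]]}}

```text
t: 19.12
ee_pos: [0.4902, -0.323, 0.1068]
tcp_rot: [3.063, 0.699, 0.0]
wrist_force: [-2.5, 3.0, 10.8]
finger_gap: 0.585
grip_force: 42.0
```

{"api": "play_rows", "payload": {"moves": [[0,0,0,0,0,0.0004,1],[0,0,0,0,0,0.0004,1],[0,0,-3,0,0,0.0004,1],[0,0,-7,0,0,0.0004,1],[0,0,-12,0,0,0.0004,1],[0,0,-12,0,0,0.0004,1],[0,0,-12,0,0,0.0004,1]]}}

```text
t: 19.7
ee_pos: [0.4903, -0.323, 0.1064]
tcp_rot: [2.972, 1.016, 0.001]
wrist_force: [-1.4, 4.3, 12.0]
finger_gap: 0.589
grip_force: 42.0
```

```bash
python3 - <<'E'
from h import *
st=robot.read_state();print({k:np.round(st[k],3).tolist() for k in ["ee_pos","tcp_rot","wrist_force","wrist_torque","joint_pos","finger_gap","grip_force"]})
f=robot.grab_frame("side");save(f["image"][110:200,260:380],"capside.png",5)
E
```

```text
{'ee_pos': [0.49, -0.323, 0.106], 'tcp_rot': [2.972, 1.016, 0.001], 'wrist_force': [-1.382, 4.321, 12.032], 'wrist_torque': [0.659, 0.409, 0.056], 'joint_pos': [-0.622, 0.356, 2.007, 0.0, 0.778, 0.289], 'finger_gap': 0.589, 'grip_force': 42.002}
```

The twist torque is low (0.06 Nm), so the cap is turning. Next is the remaining 50°.

{"api": "play_rows", "payload": {"moves": [[0,0,-5,0,0,0,1],[0,0,-11,0,0,0,1],[0,0,-17,0,0,0,1],[0,0,-23,0,0,0,1],[0,0,-29,0,0,0,1],[0,0,-35,0,0,0,1],[0,0,-41,0,0,0,1],[0,0,-47,0,0,0,1],[0,0,-50,0,0,0,1],[0,0,-50,0,0,0,1],[0,0,-50,0,0,0,1]]}}

```text
t: 20.67
ee_pos: [0.4892, -0.3217, 0.1059]
tcp_rot: [-2.263, -2.175, -0.0]
wrist_force: [-6.1, 12.5, 15.2]
finger_gap: 0.587
grip_force: 42.0
```

```bash
python3 - <<'E'
from h import *
st=robot.read_state();print({k:np.round(st[k],3).tolist() for k in ["ee_pos","tcp_rot","wrist_force","wrist_torque","joint_pos"]})
E
```

```text
{'ee_pos': [0.489, -0.322, 0.106], 'tcp_rot': [-2.263, -2.175, -0.0], 'wrist_force': [-6.079, 12.508, 15.186], 'wrist_torque': [2.101, 1.157, 0.089], 'joint_pos': [-0.622, 0.356, 2.009, 0.001, 0.78, -0.583]}
```

Yaw has advanced by 62°. A side load of about 14 N has built up from eccentricity, so I'll relieve it before lifting.

{"api": "play_rows", "payload": {"moves": [[0,0,0,0.001,-0.0005,0,1],[0,0,0,0.0018,-0.0009,0,1],[0,0,0,0.0018,-0.0009,0,1],[0,0,0,0.0018,-0.0009,0,1]]}}

```text
t: 21.0
ee_pos: [0.4892, -0.3214, 0.1063]
tcp_rot: [2.265, 2.177, -0.0]
wrist_force: [-4.2, 0.5, 10.1]
finger_gap: 0.587
grip_force: 42.0
```

{"api": "play_rows", "payload": {"moves": [[0,0,0,0,-0.0006,0,1],[0,0,0,0,-0.0006,-0.0015,1],[0,0,0,0,-0.0006,-0.003,1],[0,0,0,0,-0.0006,-0.0045,1],[0,0,0,0,-0.0006,-0.006,1],[0,0,0,0,-0.0006,-0.0075,1],[0,0,0,0,-0.0006,-0.009,1],[0,0,0,0,-0.0006,-0.009,1]]}}

```text
t: 21.67
ee_pos: [0.4889, -0.3213, 0.1151]
tcp_rot: [2.265, 2.176, 0.0]
wrist_force: [0.8, -0.2, 4.0]
finger_gap: 0.588
grip_force: 42.0
```

{"api": "play_rows", "payload": {"moves": [[0,0,0,0,0,-0.003,1],[0,0,0,0,0,-0.008,1],[0,0,0,0,0,-0.015,1],[0,0,0,0,0,-0.025,1],[0,0,0,0,0,-0.037,1],[0,0,0,0,0,-0.05,1],[0,0,0,0,0,-0.065,1],[0,0,0,0,0,-0.08,1],[0,0,0,0,0,-0.093,1],[0,0,0,0,0,-0.104,1],[0,0,0,0,0,-0.111,1],[0,0,0,0,0,-0.116,1]]}}

```text
t: 22.67
ee_pos: [0.4887, -0.3212, 0.2317]
tcp_rot: [2.265, 2.176, 0.0]
wrist_force: [0.3, -0.2, -0.4]
finger_gap: 0.585
grip_force: 42.0
```

{"api": "play_rows", "payload": {"moves": [[0,0,0,0,0,0,1],[0,0,0,0,0,0,1],[0,0,0,0,0,0,1],[0,0,0,0,0,0,1],[0,0,0,0,0,0,1],[0,0,0,0,0,0,1]]}}

```text
t: 23.17
ee_pos: [0.4884, -0.321, 0.2301]
tcp_rot: [-2.265, -2.176, 0.0]
wrist_force: [0.5, -0.1, 0.0]
finger_gap: 0.588
grip_force: 42.0
```

```bash
python3 - <<'E'
from h import *
st=robot.read_state();print({k:np.round(st[k],3).tolist() for k in ["ee_pos","tcp_rot","wrist_force","qd","finger_gap","grip_force"]})
f=robot.grab_frame("side");save(f["image"][80:300,180:380],"fin.png",2.7)
E
```

```text
{'ee_pos': [0.488, -0.321, 0.23], 'tcp_rot': [-2.265, -2.176, 0.0], 'wrist_force': [0.499, -0.102, 0.036], 'qd': [0.001, -0.001, -0.002, 0.001, 0.001, 0.001], 'finger_gap': 0.588, 'grip_force': 42.0}
```

View pics/fin.png

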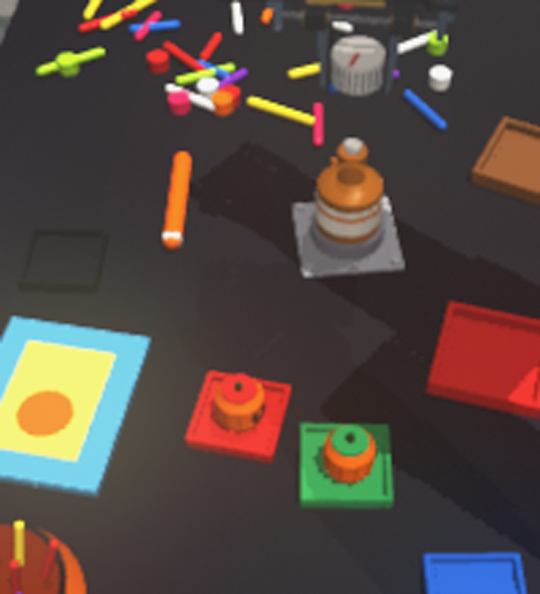

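The final view shows the cap held level at crop (358,65), above the open jar at (352,150). Both lamps are upright in their nests, and the bowl, book and tube are where they were. Handing in.

```bash
python3 -c "
from h import *
print(robot.finish_job())"
```

```text
the job is handed in; nothing more can be done
None
```

Job handed in: both lamps stand upright in their nests, the jar is open, and the arm is holding the cap level and still about 9.5 cm straight above the jar, with the bowl, book and tube left alone.

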